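# Plug the pressure gauge into the sleeve coupler

### The job

Plug the pressure gauge from the wooden stand into the air coupler on the distribution block: pull the coupler's sleeve back until it stays back by itself, then push the gauge's plug straight in until the sleeve springs forward and locks it, and let go. Feel your way in without forcing the gauge against the coupler, and leave everything else where it is.

Things in the scene. Friction and masses are not known exactly. Their poses are not given: they have to be found in the camera images.
- port (a point): Where the upright air coupler's axis meets the top of the aluminium block, 46 mm above the table; z up along that axis, y along the block. Going up: a steel lock nut (5 mm), 0 to 13 mm of bare thread, a brass hexagon (32 mm, 9 mm high), the brass body (27 mm outside). Its height is adjustable and differs: the mouth is 60 to 73 mm above this point, to be found by feel or sight.
- manifold: Aluminium air distribution block (176 mm long in y, 54 mm in x, top 46 mm above the table) on a 92 x 236 x 6 mm plate screwed down; origin under the plate's middle. The coupler stands on it 50 mm from the middle towards +y. The other brass parts (blanked ports, inlet valve at the -y end) are below 62 mm above the table. Forcing: more than 30 N between the gauge and the coupler's brass body.
- sleeve (a joint): How far the coupler's knurled steel sleeve (38 mm outside diameter, 34 mm long) is pulled back, straight down, in m: 0 forward, its top flush with the mouth and 12 mm of bare body below it; 0.010 at its stop. Its spring resists with 10 N, 19 N at the stop. In the empty coupler it catches beyond 8 mm and, let go, stays at about 6 mm. It springs to 0 by itself when a plug is home.
- gauge_mid (a point): Centre of the pressure gauge's round case, the thing to grip: 50 mm diameter, 30 mm high (15 mm above and below this point), white dial facing up; 77 mm above the table in the stand; z up along its axis. Below the case: a brass hexagon (22 mm wide, 12 mm high), a round shoulder (26 mm diameter, 4 mm thick), then the steel plug. About 0.26 kg.
- plug_nose (a point): Lower end of the gauge's plug, on its axis, 65 mm below the case's centre; z up. Plug 18 mm diameter, 34 mm from this end to the shoulder, nose tapered to 14.8 mm; the coupler's bore is 19.2 mm, its rim widened to 21.6 mm. From 12 mm below the mouth a spring resists, about 4 N rising to 10 N; the sleeve springs forward at 30 to 32 mm, and at 34 mm the shoulder strikes the mouth: stop before.
- stand: Wooden stand 62 x 270 x 46 mm fixed to the table, with three holes in a row along its y (85 mm apart, 21 mm wide); origin under its middle. The gauge hangs in one hole by its shoulder, with 1.5 mm of play; the other two hold slim parts without a dial.
- silencer: Brass and copper exhaust silencer (a slim cone, 20 mm wide), standing in another hole of the stand, its top 92 mm above the table; leave it. Origin at the lower end of its plug, 12 mm above the table.
- relief_valve: Slim brass relief valve with a pull ring, standing in another hole of the stand, its top about 100 mm above the table; leave it. Origin at the lower end of its plug, 12 mm above the table.
- mouse: Black computer mouse, 36 mm high; leave it. Origin under it.
- tape: Roll of packing tape lying flat, 96 mm diameter, 24 mm high; leave it. Origin under its middle.
- glue_bottle: White bottle with an orange cap, 54 mm diameter, 125 mm high; leave it. Origin under its middle.
- button_box: Cardboard cube with a red push button on top, 85 mm wide, 91 mm high; leave it. Origin under its middle.
- wrench: Open-ended wrench, 190 mm long, lying flat between the block and the stand; leave it. x along it.
- marker: White marker pen with a black cap, 130 mm long, lying flat; leave it. x along it.

How it is judged (in metres and radians):
On the way, in this order (a step that is already met when the one before it is completed fails the run):
1. the empty coupler's sleeve stands pulled back (4 mm or more) by itself, nothing holding it (value of joint sleeve above 0.004 m and contact force between the fingers and sleeve below 0.3 N and distance between plug_nose and port above 0.12 m), for 0.2 s.
2. the gauge's plug is home in the coupler and the sleeve has sprung forward over it (horizontal distance between plug_nose and port below 0.003 m and z of plug_nose in the frame of port below 0.0445 m and angle between the z axis of plug_nose and the z axis of port, either way round below 0.08 rad and value of joint sleeve below 0.0015 m), for 0.2 s.
At the end, for the whole second after the job is handed in: The gauge stands upright and at rest in the coupler, its plug home in the coupler (lower end less than 44.5 mm above the block's top), within 3 mm of the axis and 0.08 rad of its direction, and the sleeve is forward (within 1.5 mm), locking it (all of step 2 and linear speed of gauge below 0.02 m/s and velocity of joint sleeve below 0.01 m/s); the robot touches nothing.
It fails at once if the gauge is pressed against the coupler's brass body (rim, bore or mouth) with more than 30 N (contact force between gauge and coupler_tube above 30 N).
It fails at once if the gauge is tipped over (more than 0.6 rad) (angle between gauge_mid's own z axis and vertical above 0.6 rad).
It fails at once if the silencer or the relief valve in the stand is moved more than 20 mm (distance of any of silencer, relief_valve from where it was at the start of the episode above 0.02 m).
It fails at once if the mouse, tape, bottle, box, wrench or marker is moved more than 30 mm (distance of any of mouse, tape, glue_bottle, button_box, wrench, marker from where it was at the start of the episode above 0.03 m).
It also fails if it takes over 72 s, if anything falls off the work surface, if the arm or the gripper's body presses on something with over 40 N, if the wrist force passes 120 N, or if a joint passes its speed limit or range.

### The arm

A 7-joint arm with a two-finger parallel gripper is mounted at the origin on the work surface. World frame = base frame: x ahead of the robot, y to its left, z up, the work surface at z = 0. Lengths are in mm, angles in rad, forces in N, time in s.
With the tool pointing down it reaches from about 400 to 850 mm from the base axis. Payload 4.5 kg.
Tool frame: the origin (TCP) lies midway between the tips of the shut fingers; the grasp point (between the pads) lies 19 mm behind it; z points along the fingers, y is the line along which they close (so a half turn about z gives the same grasp; the last joint's range is limited). The gripper opens to 88 mm and grips with 3 to 60 N. Pads are 18 mm wide; open, the fingers measure 123 mm over their backs; the gripper's body (75 mm by 187 mm) begins 45 mm behind the grasp point.
Start: joints at [1.203, 0.689, -0.195, 1.565, 0.157, 0.902, -0.215], TCP at [244.454, -575.238, 209.843] pointing down, gripper open.
Joint ranges: [-3.01, 3.01], [-0.46, 2.08], [-1.47, 1.51], [0.13, 2.56], [-1, 4.14], [0.04, 2.09], [-2.66, 2.66]. Speed limits (rad/s): [2.57, 2.57, 3.14, 3.14, 3.14, 3.14, 3.14].

### API

Orientations are given as [roll, pitch, yaw] about the fixed x, y, z axes, in that order (R = Rz(yaw) Ry(pitch) Rx(roll)).
In Python, from station import state, snapshot, get_calibration, sign_off gives the robot as it stands.
- The arm moves only by the tool arm_command, never from a script. Its argument "plan" is a list of rows, each an object with "claw": the opening, from 0 (shut) to 1 (fully open); "translation": the shift along the tool's x, y, z in cm, a list of three; "roll": the turn about the tool's z in degrees. A call has 1 to 8 rows; each row shifts and turns the commanded pose from where the row before left it, along the tool's axes as they then stand; what a row does not reach is not made up. A row lasts 1/10 s, in which the tool goes at most 50 mm and 8.59 degrees, less where a joint would pass 70% of its speed; a pose out of reach is approached as far as the arm can. A call is refused whole if a number of a shift passes 5 or a number of a turn 8.59, either way. A call with a gripper value outside its range is refused whole. The fingers move at their own pace and stop on an object; "grip_force" is the grip in N (left out, the last holds). Time passes only in rows, so rows that do not move let the fingers close. It gives the time, the measured TCP pose, the force, the opening and the grip force at its end, in the units of the state.
- state(): the state, without advancing time (a new reading comes with each control period).
- snapshot(name): name is "scene" or "top" or "wrist"; returns (picture, depth): 480x640x3 uint8, blue, green, red; 480x640 float32, mm along the optical axis (not along the pixel's ray), 0 where there is no reading.
- get_calibration(name): a dict with "fx", "fy", "cx", "cy" (pixels), "R" (3x3) and "t" (3): a world point X has camera coordinates R X + t; the wrist camera has in their place "hand_eye" (4x4, takes a point from camera to tool coordinates, whose origin is the TCP and whose axes are the flange's). Camera axes: x right, y down, z forward; pixel columns grow to the right and rows downward; lengths in mm; the calibration is good to about 2 mm. A picture is of the moment at which its call begins: read the wrist's pose just before it. get_calibration takes no time and is no camera call.
- sign_off(): hands the job in; it is judged then, once.
The state is a dict: "t": time; "joints": joint angles; "joint_vel": joint speeds; "joint_efforts": joint torques, N m; "eef_pos": TCP position; "tool_rot": TCP orientation; "wrist_force": force on the tool from outside, world axes, zero at the start; "torque": the same for the moment, N m; "opening": finger opening in mm; "grip_force": force on a finger pad.
Only numpy, scipy, OpenCV 4.12 (cv2) and the standard library are available. Lean on these libraries where they do the work, as an engineer would, in place of code of your own. Each camera call takes 0.05 s, during which the arm holds its last target. There are 200 camera calls.

## Working session

There is one attempt and no reset: what is moved stays moved. The work goes in short steps, Python scripts to look and compute and a tool call to move; the robot and the scene stay as the last step left them, time stands still between calls to the robot, and variables do not carry over. Pictures are saved under pics/ and viewed, at most 10 in all, crops included, and the job is handed in when it is done.

Besides the shell and the picture viewer there is one more tool, called as name(argument=value, ...), one argument or row to a line, values as JSON. arm_command: Moves the arm, as the interface text tells. Its arguments: {"type":"object","properties":{"plan":{"type":"array","items":{"type":"object","properties":{"claw":{"type":"number"},"translation":{"type":"array","items":{"type":"number"}},"roll":{"type":"number"}}}},"grip_force":{"type":"number"}},"required":["plan"]}

```bash
mkdir -p pics; ls
python3 - <<'E'
from station import *
import cv2,numpy as np
print(state())
for n in("scene","top"):
    p,d=snapshot(n);cv2.imwrite(f"pics/{n}0.png",p);np.save(f"pics/{n}0.npy",d)
    c=get_calibration(n);print(n,c)
print(get_calibration("wrist"))
E
```

```text
pics
{'t': 0.0, 'joints': array([ 1.20280624,  0.68997766, -0.19448133,  1.56633898,  0.15729318,
        0.90252289, -0.21509973]), 'joint_vel': array([-1.56087144e-04,  8.20304172e-04, -1.35995799e-03, -8.90895392e-04,
       -6.29709770e-05, -8.28251376e-05, -7.42624799e-04]), 'joint_efforts': array([-5.66449617e-04, -5.27564371e+01, -1.26662493e+00, -1.53431654e+01,
       -5.25436469e-02,  6.62211474e-03,  1.59248125e-04]), 'eef_pos': array([ 244.07920507, -574.61750421,  209.01456497]), 'tool_rot': array([-3.13974105e+00,  1.54213499e-04,  4.01844860e-01]), 'wrist_force': array([-0.36062715,  0.08525278, -0.54920106]), 'torque': array([ 0.06329997, -0.00173817,  0.02345203]), 'grip_force': 0.0, 'opening': 87.99738234805902}
scene {'fx': 464.2583736957473, 'fy': 464.2583736957473, 'cx': 317.42038606051256, 'cy': 248.70662935398383, 'R': array([[ 0.20042828,  0.97963295, -0.01215661],
       [ 0.84407278, -0.17896601, -0.50548225],
       [-0.49736269,  0.09105188, -0.86275136]]), 't': array([-171.69164787, -484.38311021, 1118.72526257])}
top {'fx': 594.825563881338, 'fy': 594.825563881338, 'cx': 316.66621605011676, 'cy': 234.5408392761711, 'R': array([[-0.02112914, -0.99977442,  0.00215876],
       [-0.98351955,  0.02039771, -0.17964751],
       [ 0.17956295, -0.00591898, -0.98372868]]), 't': array([  29.87205604,  627.2036747 , 1111.98714975])}
{'fx': 401.08302892360314, 'fy': 401.08302892360314, 'cx': 326.84822501816217, 'cy': 247.48426399716368, 'hand_eye': array([[-6.05602114e-04, -9.65366273e-01, -2.60897665e-01,
         6.71234567e+01],
       [ 9.99999793e-01, -6.41319309e-04,  5.17675867e-05,
         1.22813758e-01],
       [-2.17293392e-04, -2.60897580e-01,  9.65366462e-01,
        -1.74717951e+02],
       [ 0.00000000e+00,  0.00000000e+00,  0.00000000e+00,
         1.00000000e+00]])}
```

View pics/top0.png

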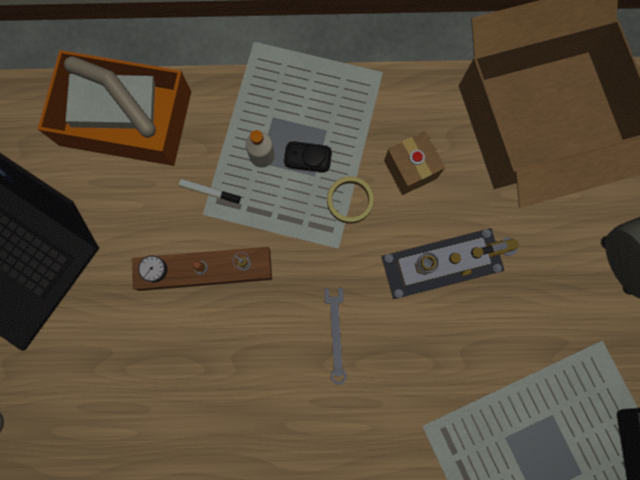

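View pics/scene0.png

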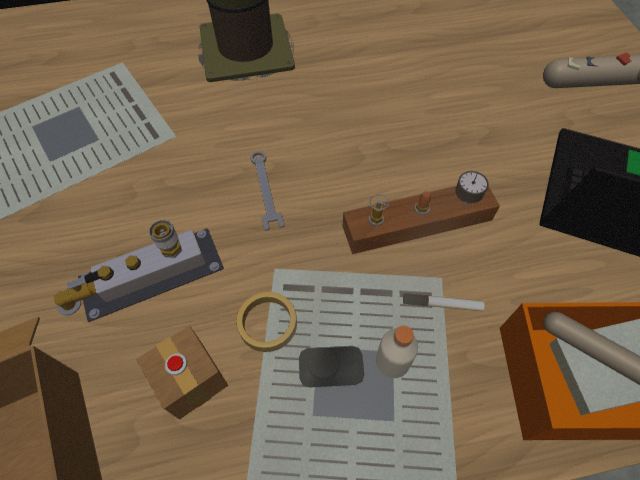

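The top view shows the gauge dial at about (151,268) and the coupler mouth at about (428,263). The silencer is at (200,267) and the relief valve at (243,263).

```bash
cat > h.py <<'E'
from station import *
import cv2,numpy as np
from scipy.spatial.transform import Rotation as Ro
def cam(n,s=None):
    c=get_calibration(n)
    K=(c["fx"],c["fy"],c["cx"],c["cy"])
    if n!="wrist": return K,c["R"].T,-c["R"].T@c["t"]
    R=Ro.from_euler("xyz",s["tool_rot"]).as_matrix();H=c["hand_eye"]
    return K,R@H[:3,:3],R@H[:3,3]+s["eef_pos"]
def cloud(n,d,s=None):
    K,R,o=cam(n,s);v,u=np.mgrid[:480,:640]
    P=np.stack([(u-K[2])/K[0]*d,(v-K[3])/K[1]*d,d],-1)
    return P@R.T+o
def onz(n,u,v,z,s=None):
    K,R,o=cam(n,s);r=R@np.array([(u-K[2])/K[0],(v-K[3])/K[1],1.])
    return o+r*(z-o[2])/r[2]
def fitc(P,r=None):
    from scipy.optimize import least_squares
    f=lambda p:np.hypot(P[:,0]-p[0],P[:,1]-p[1])-p[2]
    return least_squares(f,[*P[:,:2].mean(0),20],loss="soft_l1",f_scale=1).x
E
python3 - <<'E'
from h import *
for n,g,c in(("top",(151,268),(428,263)),("scene",(472,186),(162,230))):
    d=np.load(f"pics/{n}0.npy");W=cloud(n,d);print(n)
    for nm,(u,v),z in(("gauge",g,92),("coup",c,112)):
        print(nm,"onz",onz(n,u,v,z).round(1),"depth",W[v,u].round(1))
        B=W[v-25:v+25,u-25:u+25].reshape(-1,3);T=B[B[:,2]>z-(8 if nm=="gauge" else 12)]
        print(len(T),T.mean(0).round(1),((T.max(0)+T.min(0))/2).round(1),T.max(0).round(1),np.ptp(T,axis=0).round(1))
    # block top & stand top direction
    for nm,(lo,hi),(u,v) in(("blk",(42,50),(450,260) if n=="top" else (140,255)),("stand",(42,50),(200,268) if n=="top" else (420,215))):
        B=W[v-50:v+50,max(u-85,0):u+85].reshape(-1,3);T=B[(B[:,2]>lo)&(B[:,2]<hi)]
        r=cv2.minAreaRect(T[:,:2].astype(np.float32));print(nm,len(T),r)
E
```

```text
top
gauge onz [563.7 330.4  92. ] depth [563.8 330.6  91.1]
582 [560.9 324.8 112.1] [503.5 189.5 645.3] [ 589.1  355.4 1206.5] [ 171.3  331.7 1122.4]
coup onz [ 559.7 -188.3  112. ] depth [ 562.6 -192.6   89.5]
218 [ 556.8 -181.7  147.8] [499.4 -92.1 653.3] [ 580.9   23.7 1206.5] [ 163.1  231.5 1106.4]
blk 1620 ((578.6965942382812, -260.8111572265625), (53.90663146972656, 233.86239624023438), 13.12177848815918)
stand 3160 ((569.207763671875, 246.341796875), (63.04576110839844, 270.8505859375), 3.5891034603118896)
scene
gauge onz [572.5 325.8  92. ] depth [572.5 325.9  91.9]
637 [573.6 323.9 101. ] [769.1 167.8 401.1] [999.7 355.9 718.2] [461.2 376.2 634.2]
coup onz [ 566.9 -186.5  112. ] depth [ 555.7 -190.7   96.4]
372 [ 570.6 -186.5  116.6] [ 771.8 -113.9  409.2] [999.7 -20.4 718.2] [455.8 187.1 618.1]
blk 2335 ((577.161865234375, -248.01614379882812), (56.10908508300781, 206.54885864257812), 13.036169052124023)
stand 3582 ((570.0523681640625, 246.41830444335938), (64.74137878417969, 271.4295349121094), 3.4097416400909424)
```

arm_command(
  plan=[
    {"claw": 1,"translation": [0,0,0],"roll": -8.5},
    {"claw": 1,"translation": [0,0,0],"roll": -8.5},
    {"claw": 1,"translation": [0,0,0],"roll": -8.5},
    {"claw": 1,"translation": [0,0,0],"roll": -8.5},
    {"claw": 1,"translation": [0,0,0],"roll": -8.5},
    {"claw": 1,"translation": [0,0,0],"roll": -8.5},
    {"claw": 1,"translation": [0,0,0],"roll": -8.5},
    {"claw": 1,"translation": [0,0,0],"roll": -8.5},
  ],
)

```text
t: 0.9
eef_pos: [244.1, -574.9, 209.4]
tool_rot: [-3.141, -0.001, 1.595]
wrist_force: [-0.2, -0.3, -0.9]
opening: 88.0
grip_force: 0.0
```

arm_command(
  plan=[
    {"claw": 1,"translation": [0,0,0],"roll": -8},
    {"claw": 1,"translation": [0,0,0],"roll": -4},
    {"claw": 1,"translation": [0,0,0],"roll": 0},
  ],
)

```text
t: 1.2
eef_pos: [244.0, -575.0, 209.2]
tool_rot: [-3.142, -0.001, 1.798]
wrist_force: [-0.2, -0.4, -0.6]
opening: 88.1
grip_force: 0.0
```

```bash
cat >> h.py <<'E'
def rel(x,y,z,s=None):
    s=s or state();R=Ro.from_euler("xyz",s["tool_rot"]).as_matrix()
    print("pos",s["eef_pos"].round(1),"rot",s["tool_rot"].round(4),"t",round(s["t"],2),"F",s["wrist_force"].round(1),"open",round(s["opening"],1))
    print("shift cm (tool):",(R.T@(np.array([x,y,z])-s["eef_pos"])/10).round(2))
E
python3 -c "
from h import *
rel(563,-188,200);print(state()['joints'])"
```

```text
pos [ 244.  -575.   209.2] rot [-3.1416e+00 -1.2000e-03  1.7979e+00] t 1.2 F [-0.2 -0.4 -0.6] open 88.1
shift cm (tool): [30.52 39.79  0.96]
[ 1.41186708  0.73954631 -0.58862323  1.55368628  0.46282454  0.99201828
  0.91392448]
```

arm_command(
  plan=[
    {"claw": 1,"translation": [2.5,3.3,0],"roll": 0},
    {"claw": 1,"translation": [2.5,3.3,0],"roll": 0},
    {"claw": 1,"translation": [2.5,3.3,0],"roll": 0},
    {"claw": 1,"translation": [2.5,3.3,0],"roll": 0},
    {"claw": 1,"translation": [2.5,3.3,0],"roll": 0},
    {"claw": 1,"translation": [2.5,3.3,0],"roll": 0},
    {"claw": 1,"translation": [2.5,3.3,0],"roll": 0},
    {"claw": 1,"translation": [2.5,3.3,0],"roll": 0},
  ],
)

```text
t: 2.0
eef_pos: [457.4, -319.5, 209.8]
tool_rot: [-3.141, 0.0, 1.796]
wrist_force: [0.9, -0.5, -0.4]
opening: 88.0
grip_force: 0.0
```

arm_command(
  plan=[
    {"claw": 1,"translation": [2.5,3.3,0.2],"roll": 0},
    {"claw": 1,"translation": [2.5,3.3,0.2],"roll": 0},
    {"claw": 1,"translation": [2.5,3.3,0.2],"roll": 0},
    {"claw": 1,"translation": [2.5,3.3,0.2],"roll": 0},
    {"claw": 1,"translation": [0,0,0],"roll": 0},
    {"claw": 1,"translation": [0,0,0],"roll": 0},
  ],
)

```text
t: 2.6
eef_pos: [562.8, -192.7, 201.5]
tool_rot: [-3.141, -0.0, 1.799]
wrist_force: [0.2, -0.9, 0.1]
opening: 88.0
grip_force: 0.0
```

Run:
```python
from h import *
s=state();p,d=snapshot("wrist");cv2.imwrite("pics/w1.png",p);np.save("pics/w1.npy",d)
rel(563,-188,200,s);np.save("pics/s1.npy",np.r_[s["eef_pos"],s["tool_rot"]])
K,R,o=cam("wrist",s);q=R.T@(np.array([563,-188,112])-o);print(q[0]/q[2]*K[0]+K[2],q[1]/q[2]*K[1]+K[3])
W=cloud("wrist",d,s);m=(d>0)&(W[...,2]>95)&(W[...,2]<135)&(np.hypot(W[...,0]-563,W[...,1]+188)<35)
T=W[m];print(len(T),np.percentile(T[:,2],[5,50,90,99]).round(1),T.min(0),T.max(0))
top=T[T[:,2]>np.percentile(T[:,2],95)-4];print(cv2.minEnclosingCircle(top[:,:2].astype(np.float32)),fitc(top))
```

```text
pos [ 562.8 -192.7  201.5] rot [-3.1409e+00 -1.0000e-04  1.7992e+00] t 2.6 F [ 0.2 -0.9  0.1] open 88.0
shift cm (tool): [0.45 0.12 0.15]
328.3268021689363 234.35317473647402
1898 [ 96.  107.  108.8 109.6] [ 543.17083831 -208.03956273   95.01134078] [ 580.93616875 -169.91716471  110.71307913]
((561.982177734375, -189.05006408691406), 19.23436737060547) [ 561.98418913 -188.6772845    13.64944064]
```

View pics/w1.png

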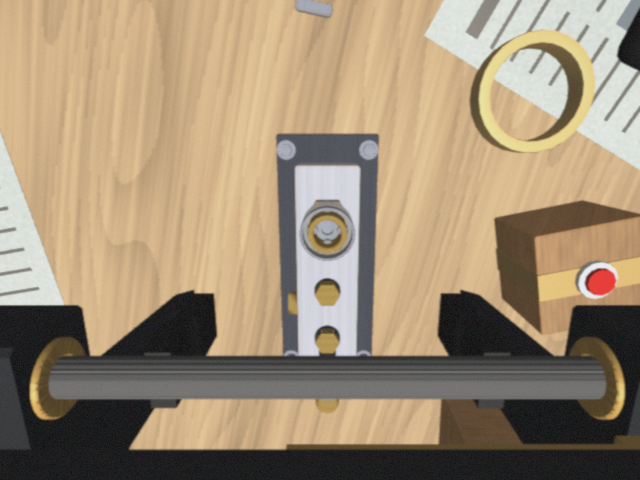

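The wrist view shows the coupler mouth at (327,232), centred at about (562,-189) with its top near z=108. The block is square with the gripper, so I descend onto the sleeve.

arm_command(
  plan=[
    {"claw": 1,"translation": [0.4,0,3],"roll": 0},
    {"claw": 1,"translation": [0,0,3],"roll": 0},
    {"claw": 1,"translation": [0,0,3],"roll": 0},
    {"claw": 1,"translation": [0,0,2.5],"roll": 0},
    {"claw": 1,"translation": [0,0,1.2],"roll": 0},
    {"claw": 1,"translation": [0,0,0],"roll": 0},
  ],
)

```text
t: 3.25
eef_pos: [559.9, -191.2, 73.5]
tool_rot: [-3.138, -0.0, 1.796]
wrist_force: [-0.6, -0.0, -0.6]
opening: 88.1
grip_force: 0.0
```

arm_command(
  grip_force=15,
  plan=[
    {"claw": 0.3,"translation": [0,0,0],"roll": 0},
    {"claw": 0.3,"translation": [0,0,0],"roll": 0},
    {"claw": 0.3,"translation": [0,0,0],"roll": 0},
    {"claw": 0.3,"translation": [0,0,0],"roll": 0},
    {"claw": 0.3,"translation": [0,0,0],"roll": 0},
    {"claw": 0.3,"translation": [0,0,0],"roll": 0},
  ],
)

```text
t: 3.85
eef_pos: [561.9, -189.9, 75.1]
tool_rot: [3.141, 0.0, 1.798]
wrist_force: [0.8, -0.0, -0.1]
opening: 42.4
grip_force: 0.0
```

arm_command(
  grip_force=15,
  plan=[
    {"claw": 0.1,"translation": [0,0,0],"roll": 0},
    {"claw": 0.1,"translation": [0,0,0],"roll": 0},
    {"claw": 0.1,"translation": [0,0,0],"roll": 0},
  ],
)

```text
t: 4.15
eef_pos: [562.2, -189.7, 75.0]
tool_rot: [3.141, 0.0, 1.798]
wrist_force: [0.4, 0.3, 1.4]
opening: 36.9
grip_force: 15.0
```

arm_command(
  grip_force=55,
  plan=[
    {"claw": 0.1,"translation": [0,0,0],"roll": 0},
    {"claw": 0.1,"translation": [0,0,0],"roll": 0},
    {"claw": 0.1,"translation": [0,0,0],"roll": 0},
  ],
)

```text
t: 4.45
eef_pos: [562.2, -189.7, 75.0]
tool_rot: [3.141, 0.0, 1.798]
wrist_force: [1.1, 0.2, 0.2]
opening: 35.1
grip_force: 55.0
```

arm_command(
  plan=[
    {"claw": 0.1,"translation": [0,0,0.2],"roll": 0},
    {"claw": 0.1,"translation": [0,0,0.2],"roll": 0},
    {"claw": 0.1,"translation": [0,0,0.2],"roll": 0},
    {"claw": 0.1,"translation": [0,0,0.1],"roll": 0},
    {"claw": 0.1,"translation": [0,0,0.1],"roll": 0},
    {"claw": 0.1,"translation": [0,0,0],"roll": 0},
  ],
)

```text
t: 5.05
eef_pos: [562.3, -189.8, 68.4]
tool_rot: [3.14, 0.001, 1.798]
wrist_force: [-1.0, 1.2, 12.7]
opening: 35.6
grip_force: 55.0
```

arm_command(
  plan=[
    {"claw": 0.1,"translation": [0,0,0.1],"roll": 0},
    {"claw": 0.1,"translation": [0,0,0],"roll": 0},
  ],
)

```text
t: 5.25
eef_pos: [562.4, -189.8, 67.6]
tool_rot: [3.14, 0.001, 1.798]
wrist_force: [-1.6, 1.0, 13.9]
opening: 34.8
grip_force: 55.0
```

arm_command(
  plan=[
    {"claw": 0.1,"translation": [0,0,0.1],"roll": 0},
    {"claw": 0.1,"translation": [0,0,0.1],"roll": 0},
    {"claw": 0.1,"translation": [0,0,0],"roll": 0},
  ],
)

```text
t: 5.55
eef_pos: [562.3, -189.8, 65.9]
tool_rot: [3.14, 0.001, 1.798]
wrist_force: [-2.6, 1.1, 15.7]
opening: 35.3
grip_force: 55.0
```

arm_command(
  plan=[
    {"claw": 0.1,"translation": [0,0,0.1],"roll": 0},
    {"claw": 0.1,"translation": [0,0,0],"roll": 0},
  ],
)

```text
t: 5.75
eef_pos: [562.4, -189.8, 65.1]
tool_rot: [3.14, 0.002, 1.798]
wrist_force: [-2.6, 0.7, 17.6]
opening: 35.1
grip_force: 55.0
```

arm_command(
  plan=[
    {"claw": 0.1,"translation": [0,0,0.1],"roll": 0},
    {"claw": 0.1,"translation": [0,0,0.1],"roll": 0},
    {"claw": 0.1,"translation": [0,0,0],"roll": 0},
  ],
)

```text
t: 6.05
eef_pos: [562.5, -189.9, 64.7]
tool_rot: [3.14, 0.003, 1.798]
wrist_force: [-6.2, 1.3, 28.9]
opening: 35.6
grip_force: 55.0
```

Run:
```python
from h import *
rel(562,-189,65)
```

```text
pos [ 562.5 -189.9   64.7] rot [3.1400e+00 2.6000e-03 1.7981e+00] t 6.05 F [-6.2  1.3 28.9] open 35.6
shift cm (tool): [ 0.1  -0.03 -0.03]
```

arm_command(
  plan=[
    {"claw": 0.1,"translation": [0,0,-0.3],"roll": 0},
    {"claw": 0.1,"translation": [0,0,-0.2],"roll": 0},
    {"claw": 0.1,"translation": [0,0,0],"roll": 0},
  ],
)

```text
t: 6.35
eef_pos: [562.3, -189.8, 67.8]
tool_rot: [3.14, 0.001, 1.798]
wrist_force: [-1.7, 0.2, 14.1]
opening: 35.6
grip_force: 55.0
```

arm_command(
  plan=[
    {"claw": 1,"translation": [0,0,0],"roll": 0},
    {"claw": 1,"translation": [0,0,0],"roll": 0},
    {"claw": 1,"translation": [0,0,0],"roll": 0},
    {"claw": 1,"translation": [0,0,0],"roll": 0},
    {"claw": 1,"translation": [0,0,0],"roll": 0},
    {"claw": 1,"translation": [0,0,0],"roll": 0},
  ],
)

```text
t: 6.95
eef_pos: [561.6, -189.8, 65.6]
tool_rot: [-3.141, -0.0, 1.798]
wrist_force: [-0.9, 0.6, -0.7]
opening: 81.6
grip_force: 0.0
```

arm_command(
  plan=[
    {"claw": 1,"translation": [0,0,-3],"roll": 0},
    {"claw": 1,"translation": [0,0,-3],"roll": 0},
    {"claw": 1,"translation": [0,0,-3],"roll": 0},
    {"claw": 1,"translation": [-0.4,0,-3],"roll": 0},
    {"claw": 1,"translation": [0,0,-1.5],"roll": 0},
    {"claw": 1,"translation": [0,0,0],"roll": 0},
    {"claw": 1,"translation": [0,0,0],"roll": 0},
  ],
)

```text
t: 7.65
eef_pos: [562.2, -193.7, 200.3]
tool_rot: [-3.141, -0.0, 1.798]
wrist_force: [0.9, 0.1, -0.5]
opening: 88.0
grip_force: 0.0
```

Run:
```python
from h import *
s=state();p,d=snapshot("wrist");np.save("pics/w2.npy",d)
rel(564.5,329,200,s)
cv2.imwrite("pics/w2.png",cv2.resize(p[150:310,220:440],None,fx=3,fy=3,interpolation=cv2.INTER_CUBIC))
W=cloud("wrist",d,s);m=(d>0)&(W[...,2]>85)&(W[...,2]<135)&(np.hypot(W[...,0]-562,W[...,1]+189)<30)
T=W[m];r=np.hypot(T[:,0]-562,T[:,1]+189)
for a,b in((0,9),(10.5,12.5),(14.5,18)):
    q=T[(r>a)&(r<b)];print(a,b,len(q),np.percentile(q[:,2],[10,50,90]).round(1) if len(q) else "")
q=T[T[:,2]>105];print(cv2.minEnclosingCircle(q[:,:2].astype(np.float32)),fitc(q));q=T[(T[:,2]>97)];print(cv2.minEnclosingCircle(q[:,:2].astype(np.float32)))
```

```text
pos [ 562.2 -193.7  200.3] rot [-3.1408e+00 -1.0000e-04  1.7981e+00] t 7.65 F [ 0.9  0.1 -0.5] open 88.0
shift cm (tool): [5.088e+01 1.201e+01 2.000e-02]
0 9 432 [91.6 95.6 96.8]
10.5 12.5 310 [107.4 108.3 109.3]
14.5 18 599 [ 90.   96.1 102.2]
((561.8364868164062, -189.00135803222656), 13.63656997680664) [ 561.94243599 -188.64533775   11.65297948]
((562.0739135742188, -189.04232788085938), 19.162689208984375)
```

View pics/w2.png

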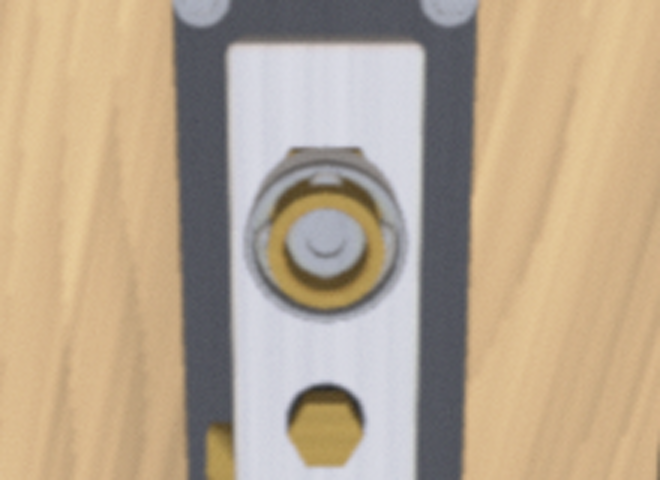

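The sleeve now stays back, with the brass mouth standing clear of it at crop (326,248). The mouth is at z≈108.3 and the axis at (561.9,-189.0). Next I go to the gauge.

arm_command(
  plan=[
    {"claw": 1,"translation": [3.9,0.9,0],"roll": 0},
    {"claw": 1,"translation": [3.9,0.9,0],"roll": 0},
    {"claw": 1,"translation": [3.9,0.9,0],"roll": 0},
    {"claw": 1,"translation": [3.9,0.9,0],"roll": 0},
    {"claw": 1,"translation": [3.9,0.9,0],"roll": 0},
    {"claw": 1,"translation": [3.9,0.9,0],"roll": 0},
    {"claw": 1,"translation": [3.9,0.9,0],"roll": 0},
    {"claw": 1,"translation": [3.9,0.9,0],"roll": 0},
  ],
)

```text
t: 8.5
eef_pos: [561.4, 127.8, 199.2]
tool_rot: [-3.139, 0.0, 1.798]
wrist_force: [0.2, -0.5, 0.1]
opening: 88.0
grip_force: 0.0
```

arm_command(
  plan=[
    {"claw": 1,"translation": [3.9,0.9,0.4],"roll": 0},
    {"claw": 1,"translation": [3.9,0.9,0.4],"roll": 0},
    {"claw": 1,"translation": [3.9,0.9,0.4],"roll": 0},
    {"claw": 1,"translation": [3.9,0.9,0.4],"roll": 0},
    {"claw": 1,"translation": [3.6,1.2,0],"roll": 0},
    {"claw": 1,"translation": [0,0,0],"roll": 0},
    {"claw": 1,"translation": [0,0,0],"roll": 0},
  ],
)

```text
t: 9.2
eef_pos: [564.8, 324.8, 183.0]
tool_rot: [-3.139, 0.001, 1.8]
wrist_force: [-0.2, -0.3, -0.1]
opening: 87.6
grip_force: 0.0
```

Run:
```python
from h import *
s=state();p,d=snapshot("wrist");cv2.imwrite("pics/w3.png",p)
W=cloud("wrist",d,s);m=(d>0)&(W[...,2]>86)&(W[...,2]<100)&(np.hypot(W[...,0]-565,W[...,1]-328)<35)
T=W[m];c=cv2.minEnclosingCircle(T[:,:2].astype(np.float32));print(len(T),np.median(T[:,2]),c)
rel(*c[0],58,s)
K,R,o=cam("wrist",s);q=R.T@(np.array([*c[0],92])-o);print(q[0]/q[2]*K[0]+K[2],q[1]/q[2]*K[1]+K[3])
```

```text
4165 90.94888733054546 ((564.6065673828125, 331.62322998046875), 25.086605072021484)
pos [564.8 324.8 183. ] rot [-3.1388e+00  1.2000e-03  1.8004e+00] t 9.2 F [-0.2 -0.3 -0.1] open 87.6
shift cm (tool): [ 0.69  0.17 12.5 ]
328.84187069136595 230.50873432948472
```

View pics/w3.png

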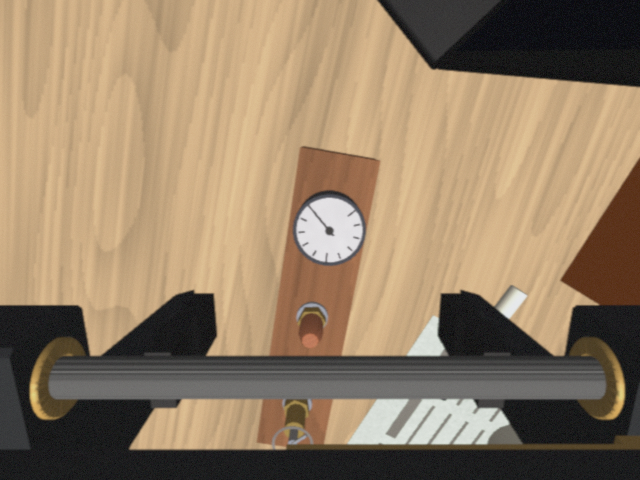

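The dial is at (329,230), giving a centre of (564.6,331.6) and a radius of 25.1, which matches the given size. I descend and grip it.

arm_command(
  plan=[
    {"claw": 1,"translation": [0.7,0.15,3],"roll": 0},
    {"claw": 1,"translation": [0,0,3],"roll": 0},
    {"claw": 1,"translation": [0,0,3],"roll": 0},
    {"claw": 1,"translation": [0,0,2.5],"roll": 0},
    {"claw": 1,"translation": [0,0,1],"roll": 0},
    {"claw": 1,"translation": [0,0,0],"roll": 0},
    {"claw": 1,"translation": [0,0,0],"roll": 0},
  ],
)

```text
t: 9.95
eef_pos: [566.7, 331.2, 60.7]
tool_rot: [3.14, -0.0, 1.797]
wrist_force: [0.0, 0.6, 1.0]
opening: 87.8
grip_force: 0.0
```

```bash
python3 -c "
from h import *
rel(564.6,331.6,58)"
```

```text
pos [566.7 331.2  60.7] rot [ 3.1403e+00 -2.0000e-04  1.7970e+00] t 9.95 F [0.  0.6 1. ] open 87.8
shift cm (tool): [ 0.09 -0.2   0.27]
```

arm_command(
  grip_force=10,
  plan=[
    {"claw": 0.4,"translation": [0,0,0],"roll": 0},
    {"claw": 0.4,"translation": [0,0,0],"roll": 0},
    {"claw": 0.4,"translation": [0,0,0],"roll": 0},
    {"claw": 0.4,"translation": [0,0,0],"roll": 0},
    {"claw": 0.4,"translation": [0,0,0],"roll": 0},
    {"claw": 0.4,"translation": [0,0,0],"roll": 0},
    {"claw": 0.4,"translation": [0,0,0],"roll": 0},
  ],
)

```text
t: 10.65
eef_pos: [565.6, 331.6, 59.9]
tool_rot: [-3.141, 0.0, 1.798]
wrist_force: [-1.6, -0.6, 1.4]
opening: 48.6
grip_force: 10.0
```

arm_command(
  grip_force=40,
  plan=[
    {"claw": 0.3,"translation": [0,0,0],"roll": 0},
    {"claw": 0.3,"translation": [0,0,0],"roll": 0},
    {"claw": 0.3,"translation": [0,0,0],"roll": 0},
  ],
)

```text
t: 10.95
eef_pos: [565.6, 331.6, 59.9]
tool_rot: [-3.141, 0.0, 1.798]
wrist_force: [-2.5, -0.7, 3.4]
opening: 47.2
grip_force: 40.0
```

arm_command(
  plan=[
    {"claw": 0.3,"translation": [0,0,-1],"roll": 0},
    {"claw": 0.3,"translation": [0,0,-1.5],"roll": 0},
    {"claw": 0.3,"translation": [0,0,-2],"roll": 0},
    {"claw": 0.3,"translation": [0,0,-3],"roll": 0},
    {"claw": 0.3,"translation": [0,0,-3],"roll": 0},
    {"claw": 0.3,"translation": [0,0,-2.5],"roll": 0},
    {"claw": 0.3,"translation": [0,0,-1],"roll": 0},
    {"claw": 0.3,"translation": [0,0,0],"roll": 0},
  ],
)

```text
t: 11.75
eef_pos: [566.8, 332.1, 201.7]
tool_rot: [3.138, -0.001, 1.798]
wrist_force: [0.9, 0.6, -3.4]
opening: 47.6
grip_force: 40.0
```

Run:
```python
from h import *
s=state();p,d=snapshot("wrist");cv2.imwrite("pics/w4.png",p)
rel(562,-189,200,s)
W=cloud("wrist",d,s);R=Ro.from_euler("xyz",s["tool_rot"]).as_matrix();L=(W-s["eef_pos"])@R
m=(d>0)&(np.hypot(L[...,0],L[...,1])<32)&(L[...,2]>-45)&(L[...,2]<-20)
T=L[m];print(len(T),np.percentile(T[:,2],[5,50,95]).round(1));h=np.median(T[:,2])
Q=T[abs(T[:,2]-h)<4];print(cv2.minEnclosingCircle(Q[:,:2].astype(np.float32)),Q.min(0),Q.max(0))
A=np.c_[Q[:,:2],np.ones(len(Q))];print("plane",np.linalg.lstsq(A,Q[:,2],rcond=None)[0])
```

```text
pos [566.8 332.1 201.7] rot [ 3.1382e+00 -1.2000e-03  1.7978e+00] t 11.75 F [ 0.9  0.6 -3.4] open 47.6
shift cm (tool): [-50.66 -12.2    0.07]
12521 [-37.8 -31.1 -29.5]
((8.349178314208984, 0.015745095908641815), 30.792537689208984) [-17.74539393 -30.77574998 -35.081621  ] [ 25.5490852   30.80690884 -27.1015278 ]
plane [-2.11110916e-04  1.87089883e-02 -3.10810233e+01]
```

View pics/w4.png

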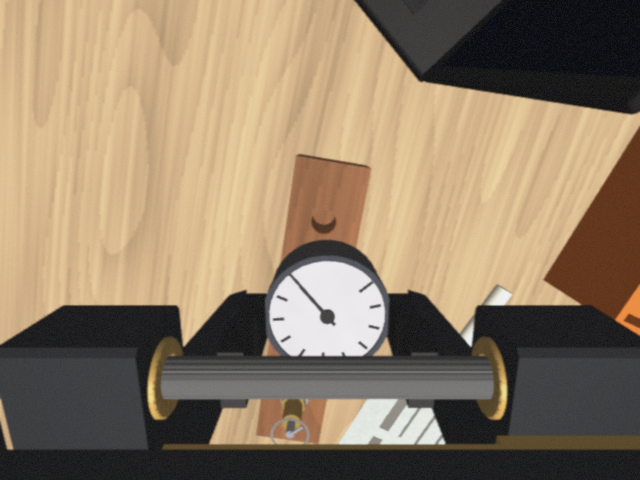

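The gauge is held, with its hub at (327,317) and the dial's front edge at row 257. It is centred within about 0.5 mm of the tool axis. I carry it over to the coupler.

arm_command(
  plan=[
    {"claw": 0.3,"translation": [-2,-0.5,0],"roll": 0},
    {"claw": 0.3,"translation": [-3.9,-0.94,0],"roll": 0},
    {"claw": 0.3,"translation": [-3.9,-0.94,0],"roll": 0},
    {"claw": 0.3,"translation": [-3.9,-0.94,0],"roll": 0},
    {"claw": 0.3,"translation": [-3.9,-0.94,0],"roll": 0},
    {"claw": 0.3,"translation": [-3.9,-0.94,0],"roll": 0},
    {"claw": 0.3,"translation": [-3.9,-0.94,0],"roll": 0},
    {"claw": 0.3,"translation": [-3.9,-0.94,0],"roll": 0},
  ],
)

```text
t: 12.6
eef_pos: [561.6, 28.0, 198.2]
tool_rot: [-3.138, -0.0, 1.798]
wrist_force: [0.5, -0.1, -2.1]
opening: 47.3
grip_force: 40.0
```

arm_command(
  plan=[
    {"claw": 0.3,"translation": [-3.9,-0.94,0],"roll": 0},
    {"claw": 0.3,"translation": [-3.9,-0.94,0],"roll": 0},
    {"claw": 0.3,"translation": [-3.9,-0.94,0],"roll": 0},
    {"claw": 0.3,"translation": [-3.9,-0.94,0],"roll": 0},
    {"claw": 0.3,"translation": [-3.9,-0.94,0],"roll": 0},
    {"claw": 0.3,"translation": [-1.9,-0.45,0],"roll": 0},
    {"claw": 0.3,"translation": [0,0,0],"roll": 0},
    {"claw": 0.3,"translation": [0,0,0],"roll": 0},
  ],
)

```text
t: 13.4
eef_pos: [560.0, -189.5, 198.4]
tool_rot: [-3.14, -0.002, 1.798]
wrist_force: [0.4, 0.9, -3.6]
opening: 47.5
grip_force: 40.0
```

Run:
```python
from h import *
s=state();p,d=snapshot("wrist");np.savez("pics/w5.npz",p=p,d=d)
rel(562,-189.3,165,s)
W=cloud("wrist",d,s);R=Ro.from_euler("xyz",s["tool_rot"]).as_matrix();L=(W-s["eef_pos"])@R
m=(d>0)&(np.hypot(L[...,0],L[...,1])<25)&(L[...,2]>-45)&(L[...,2]<-20)&(p.min(-1)>110)
m[345:]=0
Q=L[m];A=np.c_[Q[:,:2],np.ones(len(Q))];c=np.linalg.lstsq(A,Q[:,2],rcond=None)[0];print(len(Q),"plane",c,np.std(Q[:,2]-A@c),Q.min(0),Q.max(0))
# side tilt check from fixed cams
for n in("scene","top"):
    P,D=snapshot(n);cv2.imwrite(f"pics/{n}5.png",P)
    K,Rc,o=cam(n);q=Rc.T@(np.array([562,-189,150])-o);u,v=int(q[0]/q[2]*K[0]+K[2]),int(q[1]/q[2]*K[1]+K[3]);print(n,u,v)
    if n=="scene": cv2.imwrite("pics/crop5.png",cv2.resize(P[max(v-70,0):v+70,max(u-80,0):u+80],None,fx=4,fy=4,interpolation=cv2.INTER_CUBIC))
```

```text
pos [ 560.  -189.5  198.4] rot [-3.1396e+00 -2.1000e-03  1.7976e+00] t 13.4 F [ 0.4  0.9 -3.6] open 47.5
shift cm (tool): [-0.03  0.2   3.34]
7985 plane [-6.29795405e-03  2.31550171e-02 -3.09637561e+01] 0.6059193303652859 [-12.74345177 -22.85314028 -34.11347285] [ 23.7394867   23.00638407 -28.58736484]
scene 152 213
top 432 258
```

View pics/crop5.png

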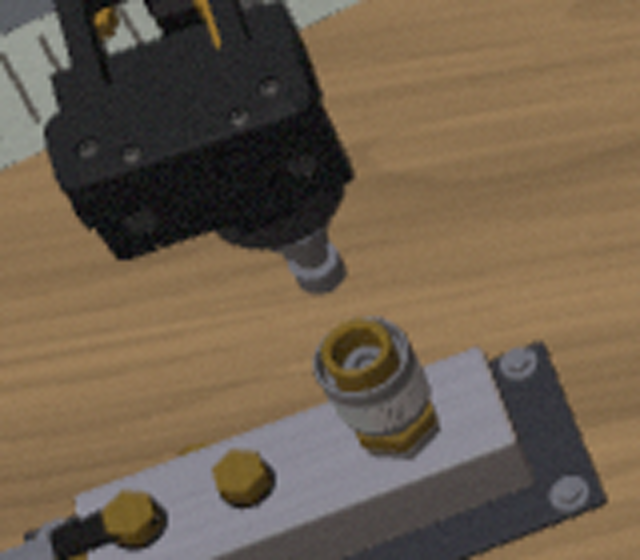

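The plug hangs clear above the coupler, with the nose at about (320,275) and the mouth at about (358,350) in the crop. I check whether the small apparent tilt is just camera bias.

Run:
```python
from h import *
z=np.load("pics/w5.npz");s=state();d=z["d"]
W=cloud("wrist",d,s)
m=(d>0)&(abs(W[...,2])<15);m[300:]=0;Q=W[m];A=np.c_[Q[:,:2],np.ones(len(Q))]
c=np.linalg.lstsq(A,Q[:,2],rcond=None)[0];R=Ro.from_euler("xyz",s["tool_rot"]).as_matrix()
n=np.r_[-c[:2],1];print("table normal in tool",(R.T@n).round(4),c)
# nose position from the scene camera
K,Rc,o=cam("scene")
for h in(1.,):
    P=cv2.imread("pics/scene5.png");D,_=None,None
for zn in(148,150,152):
    u,v=152-80+320/4,213-70+282/4
    print(zn,onz("scene",u,v,zn).round(1))
# mouth as seen by scene for bias
print("mouth scene",onz("scene",152-80+360/4,213-70+353/4,108.3).round(1))
rel(562,-189.3,165)
```

```text
table normal in tool [ 0.003 -0.004 -1.   ] [ 3.84266043e-03 -6.07896471e-04 -8.11164603e-01]
148 [ 559.7 -190.3  148. ]
150 [ 561.2 -189.7  150. ]
152 [ 562.8 -189.1  152. ]
mouth scene [ 566.6 -187.6  108.3]
pos [ 561.  -187.8  199.4] rot [-3.1412e+00 -1.5000e-03  1.8011e+00] t 13.55 F [-0.7  0.  -2.6] open 47.5
shift cm (tool): [-0.18  0.07  3.44]
```

arm_command(
  plan=[
    {"claw": 0.3,"translation": [-0.1,0.27,1],"roll": 0},
    {"claw": 0.3,"translation": [0,0,1.5],"roll": 0},
    {"claw": 0.3,"translation": [0,0,0.8],"roll": 0},
    {"claw": 0.3,"translation": [0,0,0],"roll": 0},
    {"claw": 0.3,"translation": [0,0,0],"roll": 0},
    {"claw": 0.3,"translation": [0,0,0],"roll": 0},
  ],
)

```text
t: 14.15
eef_pos: [564.4, -190.3, 167.4]
tool_rot: [3.14, 0.0, 1.798]
wrist_force: [-0.4, -0.1, -2.6]
opening: 47.2
grip_force: 40.0
```

Run:
```python
from h import *
rel(563.3,-189,160)
P,D=snapshot("scene");cv2.imwrite("pics/crop6.png",cv2.resize(P[193:253,122:202],None,fx=8,fy=8,interpolation=cv2.INTER_CUBIC))
rel(563.3,-189,160)
# expected centre and radius in px of mouth and of nose circle when on axis
K,Rc,o=cam("scene")
for z in(108.3,114,118,125): 
    q=Rc.T@(np.array([562,-189,z])-o);print(z,(q[:2]/q[2]*K[0]+K[2:]-[122,193])*8)
```

```text
pos [ 564.4 -190.3  167.4] rot [3.1405e+00 5.0000e-04 1.7982e+00] t 14.15 F [-0.4 -0.1 -2.6] open 47.2
shift cm (tool): [ 0.15 -0.08  0.74]
pos [ 564.4 -190.3  167.4] rot [3.1405e+00 5.0000e-04 1.7981e+00] t 14.2 F [-0.3 -0.5 -3.8] open 47.0
shift cm (tool): [ 0.15 -0.07  0.74]
108.3 [311.7605965  287.96094026]
114 [302.89942591 272.10146302]
118 [296.60880289 260.84268047]
125 [285.45392154 240.87798336]
```

View pics/crop6.png

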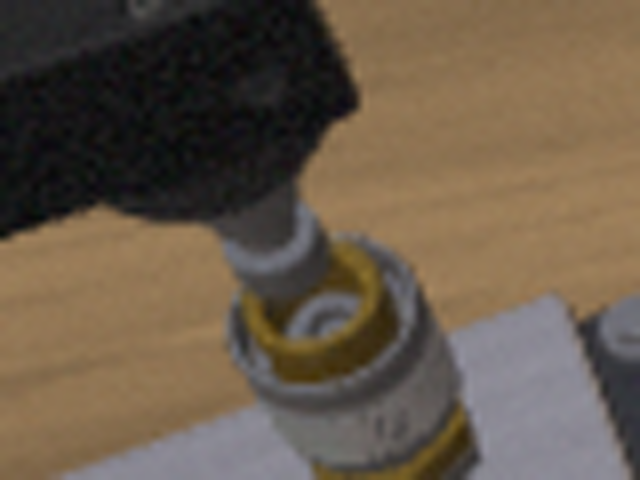

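The plug nose is at about (295,285) and the mouth centre at about (320,312), nearly in line; the nose is about 1 mm low in y. I correct that and feel my way in.

arm_command(
  plan=[
    {"claw": 0.3,"translation": [0.12,-0.04,0.4],"roll": 0},
    {"claw": 0.3,"translation": [0,0,0.3],"roll": 0},
    {"claw": 0.3,"translation": [0,0,0.2],"roll": 0},
    {"claw": 0.3,"translation": [0,0,0],"roll": 0},
  ],
)

```text
t: 14.6
eef_pos: [562.9, -189.3, 157.4]
tool_rot: [-3.141, -0.0, 1.798]
wrist_force: [0.6, -0.3, -2.9]
opening: 47.6
grip_force: 40.0
```

arm_command(
  plan=[
    {"claw": 0.3,"translation": [0,0,0.1],"roll": 0},
    {"claw": 0.3,"translation": [0,0,0.1],"roll": 0},
    {"claw": 0.3,"translation": [0,0,0.1],"roll": 0},
    {"claw": 0.3,"translation": [0,0,0],"roll": 0},
  ],
)

```text
t: 15.0
eef_pos: [563.1, -189.3, 154.7]
tool_rot: [-3.141, 0.0, 1.798]
wrist_force: [0.5, -0.7, -3.5]
opening: 47.2
grip_force: 40.0
```

arm_command(
  plan=[
    {"claw": 0.3,"translation": [0,0,0.1],"roll": 0},
    {"claw": 0.3,"translation": [0,0,0.1],"roll": 0},
    {"claw": 0.3,"translation": [0,0,0],"roll": 0},
  ],
)

```text
t: 15.3
eef_pos: [563.2, -189.3, 152.7]
tool_rot: [-3.142, 0.0, 1.798]
wrist_force: [1.3, -0.8, -2.3]
opening: 47.2
grip_force: 40.0
```

arm_command(
  plan=[
    {"claw": 0.3,"translation": [0,0,0.1],"roll": 0},
    {"claw": 0.3,"translation": [0,0,0.1],"roll": 0},
    {"claw": 0.3,"translation": [0,0,0],"roll": 0},
  ],
)

```text
t: 15.6
eef_pos: [563.2, -189.3, 150.7]
tool_rot: [3.142, -0.0, 1.798]
wrist_force: [0.3, 0.6, -3.6]
opening: 47.8
grip_force: 40.0
```

arm_command(
  plan=[
    {"claw": 0.3,"translation": [0,0,0.1],"roll": 0},
    {"claw": 0.3,"translation": [0,0,0.1],"roll": 0},
    {"claw": 0.3,"translation": [0,0,0],"roll": 0},
  ],
)

```text
t: 15.9
eef_pos: [563.2, -189.2, 148.7]
tool_rot: [3.142, -0.0, 1.798]
wrist_force: [-0.2, -0.1, -3.5]
opening: 47.3
grip_force: 40.0
```

arm_command(
  plan=[
    {"claw": 0.3,"translation": [0,0,0.1],"roll": 0},
    {"claw": 0.3,"translation": [0,0,0.1],"roll": 0},
    {"claw": 0.3,"translation": [0,0,0],"roll": 0},
  ],
)

```text
t: 16.2
eef_pos: [563.2, -189.3, 146.7]
tool_rot: [3.142, 0.0, 1.798]
wrist_force: [0.2, -0.1, -2.3]
opening: 47.4
grip_force: 40.0
```

arm_command(
  plan=[
    {"claw": 0.3,"translation": [0,0,0.1],"roll": 0},
    {"claw": 0.3,"translation": [0,0,0.1],"roll": 0},
    {"claw": 0.3,"translation": [0,0,0],"roll": 0},
  ],
)

```text
t: 16.5
eef_pos: [563.2, -189.2, 144.7]
tool_rot: [3.142, -0.0, 1.798]
wrist_force: [0.1, 0.9, -2.3]
opening: 47.0
grip_force: 40.0
```

arm_command(
  plan=[
    {"claw": 0.3,"translation": [0,0,0.1],"roll": 0},
    {"claw": 0.3,"translation": [0,0,0.1],"roll": 0},
    {"claw": 0.3,"translation": [0,0,0.1],"roll": 0},
    {"claw": 0.3,"translation": [0,0,0],"roll": 0},
  ],
)

```text
t: 16.9
eef_pos: [563.4, -189.4, 142.1]
tool_rot: [3.141, 0.0, 1.798]
wrist_force: [-1.0, -0.1, 1.5]
opening: 47.0
grip_force: 40.0
```

arm_command(
  plan=[
    {"claw": 0.3,"translation": [0,0,0.1],"roll": 0},
    {"claw": 0.3,"translation": [0,0,0.1],"roll": 0},
    {"claw": 0.3,"translation": [0,0,0.1],"roll": 0},
    {"claw": 0.3,"translation": [0,0,0],"roll": 0},
  ],
)

```text
t: 17.3
eef_pos: [563.8, -189.3, 139.5]
tool_rot: [3.14, 0.001, 1.798]
wrist_force: [-1.1, -0.2, 7.5]
opening: 47.6
grip_force: 40.1
```

arm_command(
  plan=[
    {"claw": 0.3,"translation": [0,0,0.1],"roll": 0},
    {"claw": 0.3,"translation": [0,0,0.1],"roll": 0},
    {"claw": 0.3,"translation": [0,0,0.1],"roll": 0},
    {"claw": 0.3,"translation": [0,0,0],"roll": 0},
  ],
)

```text
t: 17.7
eef_pos: [564.0, -189.4, 137.0]
tool_rot: [3.14, 0.001, 1.798]
wrist_force: [-2.7, 0.5, 8.0]
opening: 46.9
grip_force: 40.1
```

arm_command(
  plan=[
    {"claw": 0.3,"translation": [0,-0.06,0.1],"roll": 0},
    {"claw": 0.3,"translation": [0,0,0.1],"roll": 0},
    {"claw": 0.3,"translation": [0,0,0],"roll": 0},
  ],
)

```text
t: 18.0
eef_pos: [563.6, -189.3, 134.3]
tool_rot: [3.139, 0.001, 1.798]
wrist_force: [0.4, 0.4, 3.6]
opening: 47.2
grip_force: 40.0
```

arm_command(
  plan=[
    {"claw": 0.3,"translation": [0,0,0.1],"roll": 0},
    {"claw": 0.3,"translation": [0,0,0.1],"roll": 0},
    {"claw": 0.3,"translation": [0,0,0],"roll": 0},
  ],
)

```text
t: 18.3
eef_pos: [563.6, -189.2, 132.3]
tool_rot: [3.139, 0.0, 1.798]
wrist_force: [-0.3, 0.5, 4.7]
opening: 47.4
grip_force: 40.0
```

Run:
```python
from h import *
s=state();p,d=snapshot("wrist");rel(562,-189,126,s);print(s["torque"].round(2))
W=cloud("wrist",d,s);R=Ro.from_euler("xyz",s["tool_rot"]).as_matrix();L=(W-s["eef_pos"])@R
m=(d>0)&(np.hypot(L[...,0],L[...,1])<25)&(L[...,2]>-45)&(L[...,2]<-20)&(p.min(-1)>110)
m[345:]=0
Q=L[m];A=np.c_[Q[:,:2],np.ones(len(Q))];print(np.linalg.lstsq(A,Q[:,2],rcond=None)[0],Q.min(0),Q.max(0))
```

```text
pos [ 563.6 -189.2  132.3] rot [3.1395e+00 4.0000e-04 1.7982e+00] t 18.3 F [-0.3  0.5  4.7] open 47.4
shift cm (tool): [ 0.06 -0.16  0.63]
[ 0.02 -0.06  0.02]
[-5.96633967e-03  2.22142106e-02 -3.10693491e+01] [-12.50655251 -22.750332   -34.14428921] [ 23.6570013   22.98905701 -28.64867648]
```

arm_command(
  plan=[
    {"claw": 0.3,"translation": [0,-0.03,0.1],"roll": 0},
    {"claw": 0.3,"translation": [0,0,0.1],"roll": 0},
    {"claw": 0.3,"translation": [0,0,0.1],"roll": 0},
    {"claw": 0.3,"translation": [0,0,0],"roll": 0},
  ],
)

```text
t: 18.75
eef_pos: [563.6, -189.3, 129.5]
tool_rot: [3.139, 0.001, 1.798]
wrist_force: [0.5, 0.2, 6.2]
opening: 47.5
grip_force: 40.0
```

arm_command(
  plan=[
    {"claw": 0.3,"translation": [0,0,0.1],"roll": 0},
    {"claw": 0.3,"translation": [0,0,0.1],"roll": 0},
    {"claw": 0.3,"translation": [0,0,0],"roll": 0},
  ],
)

```text
t: 19.05
eef_pos: [563.6, -189.3, 127.4]
tool_rot: [3.139, 0.0, 1.798]
wrist_force: [0.2, 0.4, 5.0]
opening: 47.1
grip_force: 40.0
```

arm_command(
  plan=[
    {"claw": 0.3,"translation": [0,0,0.1],"roll": 0},
    {"claw": 0.3,"translation": [0,0,0],"roll": 0},
  ],
)

```text
t: 19.25
eef_pos: [563.4, -189.2, 126.0]
tool_rot: [3.139, 0.0, 1.798]
wrist_force: [1.6, 0.1, 1.8]
opening: 47.2
grip_force: 40.0
```

Run:
```python
from h import *
rel(562,-189,126)
P,D=snapshot("scene");cv2.imwrite("pics/crop7.png",cv2.resize(P[193:268,122:222],None,fx=8,fy=8,interpolation=cv2.INTER_CUBIC))
```

```text
pos [ 563.4 -189.2  126. ] rot [3.1392e+00 1.0000e-04 1.7984e+00] t 19.25 F [1.6 0.1 1.8] open 47.2
shift cm (tool): [ 0.05 -0.14 -0.  ]
```

View pics/crop7.png

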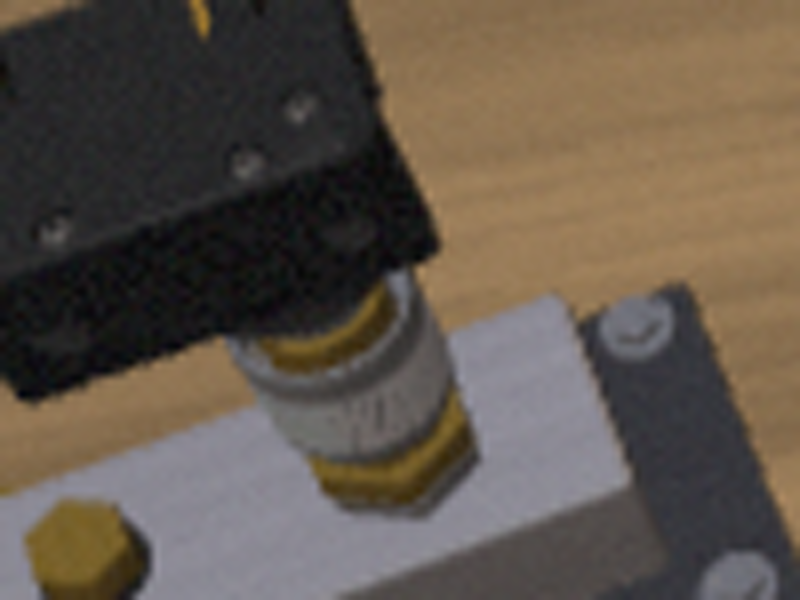

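The sleeve is still back, with the brass rim visible at (330,345). I continue in small steps.

arm_command(
  plan=[
    {"claw": 0.3,"translation": [0,0,0.1],"roll": 0},
    {"claw": 0.3,"translation": [0,0,0],"roll": 0},
  ],
)

```text
t: 19.5
eef_pos: [563.3, -189.2, 125.0]
tool_rot: [3.14, 0.0, 1.798]
wrist_force: [2.7, 1.0, 2.0]
opening: 47.0
grip_force: 40.0
```

arm_command(
  plan=[
    {"claw": 0.3,"translation": [0,0,0.06],"roll": 0},
    {"claw": 0.3,"translation": [0,0,0],"roll": 0},
  ],
)

```text
t: 19.7
eef_pos: [563.3, -189.3, 124.7]
tool_rot: [3.139, 0.0, 1.798]
wrist_force: [2.5, -0.4, 4.9]
opening: 47.4
grip_force: 40.0
```

```bash
cat > sl.py <<'E'
from h import *
rel(562,-189,126)
P,D=snapshot("scene");c=P[228:248,148:182].astype(int)
# brass: red much above blue, inside the coupler's top region (crop7 box x 240-420,y 290-380)
r=P[193+37:193+47,122+30:122+50].astype(int);print("brass px",((r[...,2]-r[...,0])>40).sum())
W=cloud("scene",D)[225:255,145:185].reshape(-1,3)
cv2.imwrite("pics/sl.png",cv2.resize(P[193:268,122:222],None,fx=8,fy=8,interpolation=cv2.INTER_CUBIC))
E
python3 sl.py; python3 -c "
import cv2;P=cv2.imread('pics/crop7.png');P=cv2.resize(P,(100,75),interpolation=cv2.INTER_AREA)[37:47,30:50].astype(int);print('before',((P[...,2]-P[...,0])>40).sum())"
```

```text
pos [ 563.3 -189.3  124.7] rot [3.1395e+00 4.0000e-04 1.7983e+00] t 19.7 F [ 2.5 -0.4  4.9] open 47.4
shift cm (tool): [ 0.06 -0.12 -0.13]
brass px 36
before 49
```

arm_command(
  plan=[
    {"claw": 0.3,"translation": [0,0.04,0.06],"roll": 0},
    {"claw": 0.3,"translation": [0,0,0],"roll": 0},
  ],
)

```text
t: 19.95
eef_pos: [563.4, -189.3, 124.1]
tool_rot: [3.14, 0.0, 1.798]
wrist_force: [1.8, 0.8, 6.8]
opening: 47.1
grip_force: 40.0
```

```bash
python3 sl.py
```

```text
pos [ 563.4 -189.3  124.1] rot [3.1402e+00 5.0000e-04 1.7981e+00] t 19.95 F [1.8 0.8 6.8] open 47.1
shift cm (tool): [ 0.06 -0.13 -0.19]
brass px 33
```

arm_command(
  plan=[
    {"claw": 0.3,"translation": [0,0,0.06],"roll": 0},
    {"claw": 0.3,"translation": [0,0,0],"roll": 0},
  ],
)

```text
t: 20.2
eef_pos: [563.4, -189.3, 123.6]
tool_rot: [3.14, 0.0, 1.798]
wrist_force: [1.6, 0.5, 5.7]
opening: 47.2
grip_force: 40.0
```

```bash
python3 sl.py
```

```text
pos [ 563.4 -189.3  123.6] rot [3.1400e+00 5.0000e-04 1.7982e+00] t 20.2 F [1.6 0.5 5.7] open 47.2
shift cm (tool): [ 0.06 -0.13 -0.24]
brass px 24
```

arm_command(
  plan=[
    {"claw": 0.3,"translation": [0,0,0.05],"roll": 0},
    {"claw": 0.3,"translation": [0,0,0],"roll": 0},
  ],
)

```text
t: 20.45
eef_pos: [563.4, -189.3, 123.1]
tool_rot: [3.14, 0.001, 1.798]
wrist_force: [1.2, 0.3, 6.9]
opening: 47.2
grip_force: 40.0
```

```bash
python3 sl.py
```

```text
pos [ 563.4 -189.3  123.1] rot [3.1400e+00 6.0000e-04 1.7982e+00] t 20.45 F [1.2 0.3 6.9] open 47.2
shift cm (tool): [ 0.07 -0.13 -0.29]
brass px 20
```

arm_command(
  plan=[
    {"claw": 0.3,"translation": [0,0,0.05],"roll": 0},
    {"claw": 0.3,"translation": [0,0,0],"roll": 0},
  ],
)

```text
t: 20.7
eef_pos: [563.4, -189.4, 122.6]
tool_rot: [3.14, 0.001, 1.798]
wrist_force: [1.7, 0.4, 6.8]
opening: 47.5
grip_force: 40.0
```

```bash
python3 sl.py
```

```text
pos [ 563.4 -189.4  122.6] rot [3.1401e+00 6.0000e-04 1.7981e+00] t 20.7 F [1.7 0.4 6.8] open 47.5
shift cm (tool): [ 0.07 -0.13 -0.34]
brass px 14
```

View pics/sl.png

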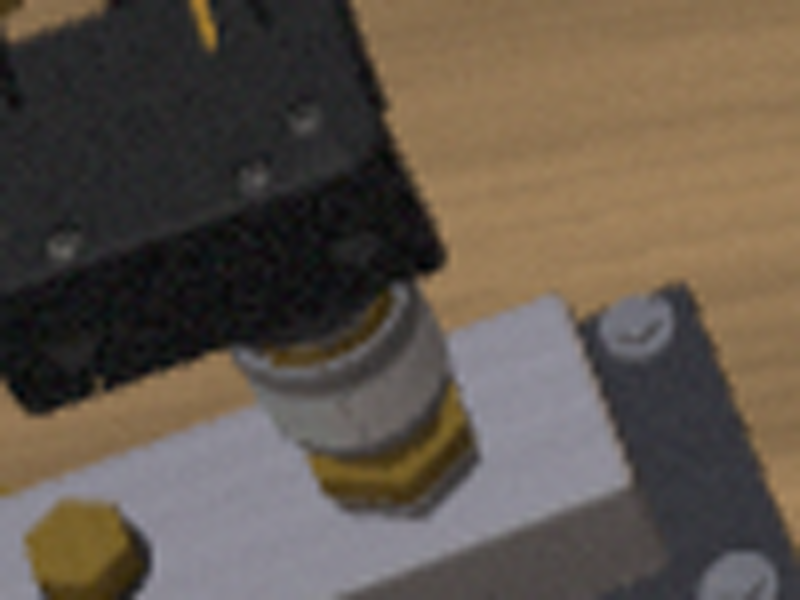

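The last picture shows the sleeve's lower edge slightly higher, at about (310,450), so it may be just beginning to move. I use the brass area below it as a numeric measure.

```bash
cat > sl2.py <<'E'
from h import *
def cnt(P):
    r=P[193+44:193+68,122+36:122+62].astype(int);return int(((r[...,2]-r[...,0])>35).sum())
if __name__=="__main__":
    for n in("scene5",): print(n,cnt(cv2.imread(f"pics/{n}.png")), "sleeve fwd scene0",cnt(cv2.imread("pics/scene0.png")))
    for n in("crop7","sl"): print(n,cnt(np.pad(cv2.resize(cv2.imread(f"pics/{n}.png"),(100,75),interpolation=cv2.INTER_AREA),((193,0),(122,0),(0,0)))))
    s=state();P,D=snapshot("scene");print("now",cnt(P),s["eef_pos"].round(1),s["wrist_force"].round(1),s["t"])
E
python3 sl2.py
```

```text
scene5 105 sleeve fwd scene0 112
crop7 108
sl 116
now 119 [ 563.4 -189.3  122.6] [2.6 0.9 8. ] 20.75
```

arm_command(
  plan=[
    {"claw": 0.3,"translation": [0,0,0.05],"roll": 0},
    {"claw": 0.3,"translation": [0,0,0],"roll": 0},
    {"claw": 0.3,"translation": [0,0,0],"roll": 0},
  ],
)

```text
t: 21.1
eef_pos: [563.4, -189.4, 122.4]
tool_rot: [3.14, 0.001, 1.798]
wrist_force: [1.2, 0.1, 7.8]
opening: 47.3
grip_force: 40.0
```

```bash
python3 sl2.py|tail -1
```

```text
now 118 [ 563.4 -189.4  122.4] [1.2 0.1 7.8] 21.1
```

```bash
cat > sl3.py <<'E'
from h import *
import sys
K,Rc,o=cam("scene");a=np.array([562,-189,0.]);dv=(o-a)*[1,1,0];dv/=np.linalg.norm(dv)
def prof(P):
    P=cv2.cvtColor(P,cv2.COLOR_BGR2RGB).astype(np.float32);R=[]
    for z in range(112,46,-3):
        t=[]
        for w in(-3,0,3):
            q=Rc.T@(a+dv*17+np.array([-dv[1],dv[0],0])*w+[0,0,z]-o);t.append(q[:2]/q[2]*K[0]+K[2:]+[1,3])
        t=np.array(t,np.float32);v=cv2.remap(P,t[:,:1].copy(),t[:,1:].copy(),cv2.INTER_LINEAR).reshape(-1,3).mean(0);R.append(int(v[0]-v[2]))
    return R
if __name__=="__main__":
    print(list(range(112,46,-3)))
    if len(sys.argv)<2:
        for n in("scene0","scene5"): print(n,prof(cv2.imread(f"pics/{n}.png")))
        for n in("crop7","sl"): print(n,prof(np.pad(cv2.resize(cv2.imread(f"pics/{n}.png"),(100,75),interpolation=cv2.INTER_AREA),((193,0),(122,0),(0,0)))))
    s=state();P,D=snapshot("scene");print("now",prof(P),s["eef_pos"].round(1),s["wrist_force"].round(1),s["t"])
E
python3 sl3.py
```

```text
[112, 109, 106, 103, 100, 97, 94, 91, 88, 85, 82, 79, 76, 73, 70, 67, 64, 61, 58, 55, 52, 49]
scene0 [3, 4, 4, 6, 7, 7, 7, 8, 7, 7, 23, 45, 62, 67, 53, 44, 28, 8, 0, -6, -8, -8]
scene5 [35, 11, 5, 4, 5, 5, 6, 7, 7, 7, 7, 8, 37, 64, 53, 39, 28, 7, 0, -5, -8, -8]
crop7 [6, 3, 4, 6, 6, 7, 7, 8, 8, 7, 10, 35, 64, 69, 54, 43, 31, 10, 1, -5, -8, -8]
sl [4, 4, 5, 7, 8, 8, 7, 8, 7, 8, 25, 48, 67, 71, 56, 42, 29, 9, 0, -6, -8, -8]
now [4, 4, 4, 6, 8, 9, 8, 8, 6, 8, 27, 47, 64, 70, 55, 45, 32, 8, 0, -5, -9, -9] [ 563.5 -189.4  122.4] [ 1.4 -0.3  8.2] 21.15
```

The sleeve profile now matches the forward state from the first picture, so the plug is locked. I let go and retreat.

arm_command(
  plan=[
    {"claw": 1,"translation": [0,0,0],"roll": 0},
    {"claw": 1,"translation": [0,0,0],"roll": 0},
    {"claw": 1,"translation": [0,0,0],"roll": 0},
    {"claw": 1,"translation": [0,0,0],"roll": 0},
    {"claw": 1,"translation": [0,0,0],"roll": 0},
    {"claw": 1,"translation": [0,0,0],"roll": 0},
  ],
)

```text
t: 21.8
eef_pos: [562.4, -189.4, 121.4]
tool_rot: [-3.141, -0.0, 1.798]
wrist_force: [0.1, 0.9, 0.5]
opening: 88.3
grip_force: 0.0
```

arm_command(
  plan=[
    {"claw": 1,"translation": [0,0,-2],"roll": 0},
    {"claw": 1,"translation": [0,0,-3],"roll": 0},
    {"claw": 1,"translation": [0,0,-3],"roll": 0},
    {"claw": 1,"translation": [0,0,-3],"roll": 0},
    {"claw": 1,"translation": [0,0,-1],"roll": 0},
    {"claw": 1,"translation": [0,0,0],"roll": 0},
    {"claw": 1,"translation": [0,0,0],"roll": 0},
  ],
)

```text
t: 22.5
eef_pos: [561.8, -189.5, 240.3]
tool_rot: [-3.14, -0.001, 1.798]
wrist_force: [0.2, -0.5, -0.3]
opening: 88.2
grip_force: 0.0
```

```bash
python3 sl3.py x
python3 - <<'E'
from h import *
s=state();p,d=snapshot("wrist");W=cloud("wrist",d,s)
m=(d>0)&(W[...,2]>140)&(W[...,2]<175)&(np.hypot(W[...,0]-562,W[...,1]+189)<35);T=W[m]
print(len(T),np.percentile(T[:,2],[5,50,95]),cv2.minEnclosingCircle(T[T[:,2]>148][:,:2].astype(np.float32)))
Q=T[T[:,2]>148];A=np.c_[Q[:,:2]-[562,-189],np.ones(len(Q))];print(np.linalg.lstsq(A,Q[:,2],rcond=None)[0]);rel(562,-189,200,s)
E
```

```text
[112, 109, 106, 103, 100, 97, 94, 91, 88, 85, 82, 79, 76, 73, 70, 67, 64, 61, 58, 55, 52, 49]
now [4, 4, 5, 6, 7, 8, 8, 8, 7, 8, 26, 44, 63, 68, 53, 39, 26, 7, 1, -5, -8, -8] [ 561.8 -189.5  240.3] [ 0.2 -0.5 -0.3] 22.5
4460 [155.38644375 156.86091427 158.26026735] ((562.1791381835938, -189.06253051757812), 25.143320083618164)
[-2.51338729e-03 -4.13607137e-03  1.56875258e+02]
pos [ 561.6 -189.4  239.9] rot [-3.1388e+00 -1.0000e-03  1.7982e+00] t 22.55 F [ 0.3 -0.1 -0. ] open 88.0
shift cm (tool): [0.03 0.06 3.99]
```

```bash
python3 -c "
from station import *
print(sign_off())"
```

```text
the job is handed in; nothing more can be done
None
```

The gauge is plugged into the coupler and the gripper is clear. The last check showed it upright within 0.3 mm of the axis, the plug about 31 mm deep and the sleeve forward; I handed the job in at about 22.6 s, and no verdict came back.

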